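Put the matching lids on the stoneware pots

ROBOT

A 7-joint arm with a two-finger parallel gripper is mounted at the origin on the work surface. World frame = base frame: x ahead of the robot, y to its left, z up, the work surface at z = 0. Lengths are in mm, angles in rad, forces in N, time in s.
With the tool pointing down it reaches from about 425 to 875 mm from the base axis. Payload 8.4 kg.
Tool frame: the origin (TCP) lies midway between the tips of the shut fingers; the grasp point (between the pads) lies robot.tcp_to_grasp behind it (robot.tcp_to_grasp is the distance from the TCP to the grasp point, in mm); z points along the fingers, y is the line along which they close (so a half turn about z gives the same grasp; the last joint's range is limited). The gripper opens to 85 mm and grips with 20 to 120 N. Pads are 22 mm wide; open, the fingers measure 114 mm over their backs; the gripper's body (76 mm by 85 mm) begins 54 mm behind the grasp point. The pads swing forward as they close: fully open they stand 13 mm farther back than shut.
Start: joints at [1.07, 0.333, 0.04, 1.465, -0.013, 1.343, -0.059], TCP at [254.175, -598.213, 231.308] pointing down, gripper open.
Joint ranges: [-2.58, 2.58], [-0.38, 2.09], [-1.3, 1.39], [0.25, 2.4], [-1.5, 4.64], [0.08, 2.09], [-2.65, 2.65]. Speed limits (rad/s): [2.22, 2.22, 2.79, 2.79, 3.14, 3.14, 3.14].

INTERFACE

Orientations are given as a unit quaternion [x, y, z, w].
In Python, from plant import robot, snapshot, spot_in, masks_of, spot_point gives the robot as it stands. The module is installed in compiled form; this text tells all that it offers.
- The arm moves only by the shell command python3 -m handwheel 'ROWS' [OPENING]. ROWS is JSON, a list of rows, each a list of 4 numbers: the shift along the world's x, y, z in m, then the turn about the world's z in rad. A call has 1 to 10 rows; each row shifts and turns the commanded pose from where the row before left it; what a row does not reach is not made up. A row lasts 1/8 s, in which the tool goes at most 62.5 mm and 10.7 degrees, less where a joint would pass 70% of its speed; a pose out of reach is approached as far as the arm can. A call with a gripper value outside its range is refused whole. OPENING is the opening, from 0 (shut) to 1 (fully open), set as the call begins (- or left out, the last holds). The fingers move at their own pace and stop on an object; the grip force is fixed at half the most. Time passes only in rows, so rows that do not move let the fingers close. It gives the time, the measured TCP pose, the force, the opening and the grip force at its end, in the units of the state.
- robot.get_state(): the state, without advancing time (a new reading comes with each control period).
- snapshot(name): name is "scene" or "side" or "wrist"; returns a dict with "color" (480x640x3 uint8, red, green, blue), "mtx" (3x3 intrinsics, pixels), "R" (3x3) and "t" (3): a world point X has camera coordinates R X + t; the wrist camera has in their place "tool_from_camera" (4x4, takes a point from camera to tool coordinates, whose origin is the TCP and whose axes are the flange's). Camera axes: x right, y down, z forward; pixel columns grow to the right and rows downward; lengths in mm; the calibration is good to about 2 mm. A picture is of the moment at which its call begins: read the wrist's pose just before it. There is no depth.
- robot.hand_in(): hands the job in; it is judged then, once.
Trained networks look in the newest picture that a camera, given by its name, has taken for a name from the list of things; names that differ only in an ending like _2 or _b are one class to them, and where a whole thing is asked for, a point or a joint stands for the part that bears it (a point fixed in the world has none). Each returns a list of dicts, best first, with "conf" (0 to 1); they miss things now and then, are a little off and sometimes report something else, mostly with a low value. They report only what shows in the picture. A call takes as long as a camera call. They do not tell look-alikes from the thing itself.
- spot_in(camera, name): "at" ([x, y, z] in mm, in the coordinates of the camera as it stood for that picture, good to about 4 mm: the middle of the surface that is visible of it).
- masks_of(camera, name): "mask" (480x640 bool, what is visible of it).
- spot_point(camera, name): "at" ([x, y, z] in mm, in the coordinates of the camera as it stood for that picture, good to about 4 mm: a listed point, or the origin of a listed thing).
The state is a dict: "time_s": time; "q": joint angles; "joint_vel": joint speeds; "tau": joint torques, N m; "tcp_pos": TCP position; "ee_rot": TCP orientation; "force": force on the tool from outside, world axes, zero at the start; "torque": the same for the moment, N m; "grip_width": opening from 0.0 (shut) to 1.0 (fully open); "finger_force": force on a finger pad.
Only numpy, scipy, OpenCV 4.12 (cv2) and the standard library are available. Lean on these libraries where they do the work, as an engineer would, in place of code of your own. Each camera call takes 0.05 s, during which the arm holds its last target. There are 200 camera calls.

TASK

The four stoneware storage pots have been washed and are about to go back on the cellar shelf. Put on each pot the lid that fits its mouth, set down gently so that it sits level and fully home, and leave the pots, the jar of preserves and the saucer where they stand.

Things in the scene. Friction and masses are not known exactly. Their poses are not given: they have to be found in the camera images.
- pot_small: The smallest of the four open stoneware pots (upright cylinder, beige glaze with brown lines), loose and heavy, 66 mm outer diameter, 85 mm tall, round open mouth 52 mm wide at the top, wall 7 mm; standing in the far row. Origin: centre of its underside on the table; z up, rim at z = 85 mm.
- pot_medium: The second smallest of the four open stoneware pots (upright cylinder, beige glaze with brown lines), loose and heavy, 84 mm outer diameter, 100 mm tall, round open mouth 70 mm wide at the top, wall 7 mm; standing in the far row. Origin: centre of its underside on the table; z up, rim at z = 100 mm.
- pot_large: The second largest of the four open stoneware pots (upright cylinder, beige glaze with brown lines), loose and heavy, 102 mm outer diameter, 115 mm tall, round open mouth 88 mm wide at the top, wall 7 mm; standing in the far row. Two small lug handles stick out 8 mm at its own +y and -y sides, at 92 mm height. Origin: centre of its underside on the table; z up, rim at z = 115 mm.
- pot_biggest: The largest of the four open stoneware pots (upright cylinder, beige glaze with brown lines), loose and heavy, 120 mm outer diameter, 130 mm tall, round open mouth 106 mm wide at the top, wall 7 mm; standing in the far row. Two small lug handles stick out 8 mm at its own +y and -y sides, at 104 mm height. Origin: centre of its underside on the table; z up, rim at z = 130 mm.
- lid_small: The smallest of the four stoneware lids, lid of pot_small, lying right way up in the near row. Plug 45 mm wide (39 at its bevelled foot), 9 mm deep; flange 64 mm wide, at 9 to 15 mm height, that rests on the rim; round knob to grip, 22 to 26 mm wide, at 15 to 43 mm height. Origin: centre of the plug's underside, z up. Seated, its origin is 76 mm above the pot's.
- lid_medium: The second smallest of the four stoneware lids, lid of pot_medium, lying right way up in the near row. Plug 63 mm wide (57 at its bevelled foot), 9 mm deep; flange 82 mm wide, at 9 to 15 mm height, that rests on the rim; round knob to grip, 22 to 26 mm wide, at 15 to 43 mm height. Origin: centre of the plug's underside, z up. Seated, its origin is 91 mm above the pot's.
- lid_large: The second largest of the four stoneware lids, lid of pot_large, lying right way up in the near row. Plug 81 mm wide (75 at its bevelled foot), 9 mm deep; flange 100 mm wide, at 9 to 15 mm height, that rests on the rim; round knob to grip, 22 to 26 mm wide, at 15 to 43 mm height. Origin: centre of the plug's underside, z up. Seated, its origin is 106 mm above the pot's.
- lid_biggest: The largest of the four stoneware lids, lid of pot_biggest, lying right way up in the near row. Plug 99 mm wide (93 at its bevelled foot), 9 mm deep; flange 118 mm wide, at 9 to 15 mm height, that rests on the rim; round knob to grip, 22 to 26 mm wide, at 15 to 43 mm height. Origin: centre of the plug's underside, z up. Seated, its origin is 121 mm above the pot's.
- jar: Bystander: a closed jar of preserves, amber glass with a brass-coloured cap, 72 mm in diameter, 115 mm tall, standing somewhere in the far row among the pots. Origin: centre of its underside.
- saucer: Bystander: a small round stoneware saucer without a knob, 100 mm in diameter, 18 mm high, lying somewhere in the near row among the lids. Origin: centre of its underside.
Mind the look-alikes: they are no part of the job. Leave any yellow look-alike of the lid_biggest alone. Leave any purple look-alike of the lid_medium alone.

How it is judged (in metres and radians):
At the end, for the whole second after the job is handed in: Each of the four lids sits on its own pot: its centre within 7 mm of the pot's axis, the plug inside the mouth with the flange down on the rim (height within 3 mm), level with the rim within 0.06 rad and upright within 0.09 rad, everything at rest (horizontal distance between lid_small and pot_small below 0.007 m and z of lid_small in the frame of pot_small between 0.073 and 0.079 m and angle between the z axis of lid_small and the z axis of pot_small, either way round below 0.06 rad and angle between each of lid_small, lid_medium, lid_large, lid_biggest's own z axis and vertical below 0.09 rad and linear speed of each of lid_small, pot_small, lid_medium, pot_medium, lid_large, pot_large, lid_biggest, pot_biggest below 0.02 m/s and horizontal distance between lid_medium and pot_medium below 0.007 m and z of lid_medium in the frame of pot_medium between 0.088 and 0.094 m and angle between the z axis of lid_medium and the z axis of pot_medium, either way round below 0.06 rad and horizontal distance between lid_large and pot_large below 0.007 m and z of lid_large in the frame of pot_large between 0.103 and 0.109 m and angle between the z axis of lid_large and the z axis of pot_large, either way round below 0.06 rad and horizontal distance between lid_biggest and pot_biggest below 0.007 m and z of lid_biggest in the frame of pot_biggest between 0.118 and 0.124 m and angle between the z axis of lid_biggest and the z axis of pot_biggest, either way round below 0.06 rad); the robot touches nothing.
It fails at once if a pot is pushed more than 30 mm from its place (distance of any of pot_small, pot_medium, pot_large, pot_biggest from where it was at the start of the episode above 0.03 m).
It fails at once if a lid is banged or pressed on a pot with more than 40 N (contact force between any of lid_small, lid_medium, lid_large, lid_biggest and pot_small above 40 N or contact force between any of lid_small, lid_medium, lid_large, lid_biggest and pot_medium above 40 N or contact force between any of lid_small, lid_medium, lid_large, lid_biggest and pot_large above 40 N or contact force between any of lid_small, lid_medium, lid_large, lid_biggest and pot_biggest above 40 N).
It fails at once if a lid is let fall: it moves faster than 0.5 m/s (a drop of about 13 mm) while the fingers do not hold it ((contact force between lid_small and the fingers below 0.05 N and linear speed of lid_small above 0.5 m/s) or (contact force between lid_medium and the fingers below 0.05 N and linear speed of lid_medium above 0.5 m/s) or (contact force between lid_large and the fingers below 0.05 N and linear speed of lid_large above 0.5 m/s) or (contact force between lid_biggest and the fingers below 0.05 N and linear speed of lid_biggest above 0.5 m/s)).
It fails at once if the jar or the saucer is moved more than 25 mm (distance of any of jar, saucer from where it was at the start of the episode above 0.025 m).
It also fails if it takes over 112 s, if anything falls off the work surface, if the arm or the gripper's body presses on something with over 40 N, if the wrist force passes 120 N, or if a joint passes its speed limit or range.

## Working session

There is one attempt and no reset: what is moved stays moved. The work goes in short steps, Python scripts to look and compute and a shell command to move; the robot and the scene stay as the last step left them, time stands still between calls to the robot, and variables do not carry over. Pictures are saved under pics/ and viewed, at most 14 in all, crops included, and the job is handed in when it is done.

```bash
mkdir -p pics; cat > h.py <<'E'
import numpy as np, cv2
from plant import robot, snapshot, spot_in, masks_of, spot_point
def world(s,p): return s["R"].T@(np.array(p)-s["t"])
def save(s,n): cv2.imwrite(f"pics/{n}.png",s["color"][:,:,::-1])
E
python3 - <<'E'
from h import *
print(robot.tcp_to_grasp, robot.get_state())
N=["pot_small","pot_medium","pot_large","pot_biggest","lid_small","lid_medium","lid_large","lid_biggest","jar","saucer"]
for c in ["scene","side"]:
    s=snapshot(c); save(s,c+"0"); s["R"]=np.array(s["R"]);s["t"]=np.array(s["t"])
    print(c, "cam at",(-s["R"].T@s["t"]).round())
    for n in N:
        for d in spot_point(c,n):
            w=world(s,d["at"]); 
            px=s["mtx"]@np.array(d["at"]); px=px[:2]/px[2]
            print(n,round(d["conf"],2),w.round(1),px.round())
E
```

```text
18.700000000000003 {'time_s': 0.0, 'q': array([ 1.06981847,  0.33393494,  0.03985329,  1.46625751, -0.01339894,
        1.34328821, -0.05850369]), 'joint_vel': array([ 4.60535151e-04, -8.05601540e-04,  6.42768899e-04,  4.09465807e-05,
       -3.60691002e-03,  1.02291941e-03,  9.35828065e-04]), 'tau': array([-3.32615773e-04, -6.58564782e+01,  1.36501897e+00, -4.05557227e+01,
        1.67460140e-02,  1.29008744e-02, -2.04507762e-05]), 'tcp_pos': array([ 253.99677897, -597.83385708,  230.41217292]), 'ee_rot': array([ 9.79889377e-01,  1.99539848e-01, -2.13177733e-04, -7.82609955e-04]), 'force': array([-0.23164666,  0.55259887,  0.34217457]), 'torque': array([-0.01719127,  0.01715117,  0.0170881 ]), 'finger_force': 0.0, 'grip_width': 1.0013605751646253}
scene cam at [1310.  -10.  611.]
pot_small 0.74 [643.1 152.7   0.7] [385. 315.]
pot_medium 0.75 [636.2 314.3   2. ] [464. 307.]
pot_large 0.81 [ 6.339e+02 -1.491e+02 -3.000e-01] [230. 323.]
pot_large 0.58 [641.2  -7.3  -0.8] [303. 321.]
pot_large 0.27 [6.428e+02 1.555e+02 5.000e-01] [386. 315.]
pot_biggest 0.92 [ 630.5 -304.3   -1.6] [150.
[... 456 characters left out ...]
62. 946. 791.]
pot_small 0.61 [639.3 155.   -1.7] [204. 300.]
pot_medium 0.94 [637.  313.7  -2.4] [187. 364.]
pot_large 0.95 [ 631.7 -140.9   -1.4] [233. 211.]
pot_biggest 0.93 [ 622.1 -299.9   -3.4] [248. 176.]
lid_small 0.68 [443.3 145.    2.4] [304. 297.]
lid_medium 0.97 [459.1 296.5   2.9] [289. 358.]
lid_medium 0.8 [401.4 425.4   1. ] [317. 424.]
lid_large 0.96 [437.5 -12.7  -4.8] [312. 249.]
lid_biggest 0.82 [ 239.4 -241.     0.9] [398. 190.]
lid_biggest 0.73 [ 434.9 -159.2    3. ] [317. 207.]
lid_biggest 0.37 [637.  309.5  -2. ] [188. 361.]
jar 0.68 [ 6.358e+02 -8.800e+00 -1.000e-01] [221. 246.]
jar 0.67 [ 623.6 -298.4   -2.5] [247. 176.]
saucer 0.82 [ 452.2 -296.1   -1.8] [313. 177.]
```

View pics/scene0.png

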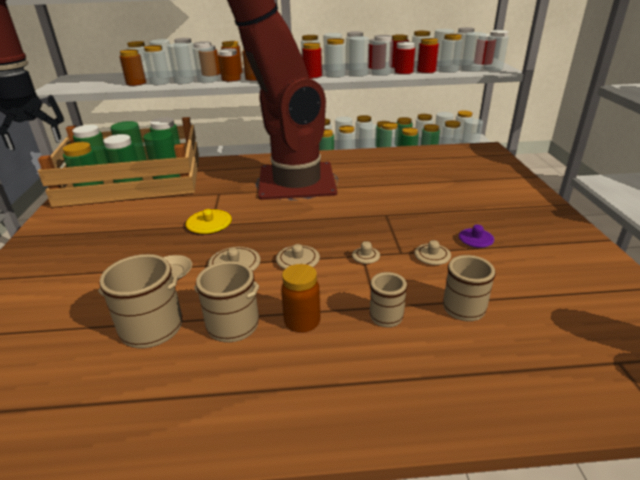

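View pics/side0.png

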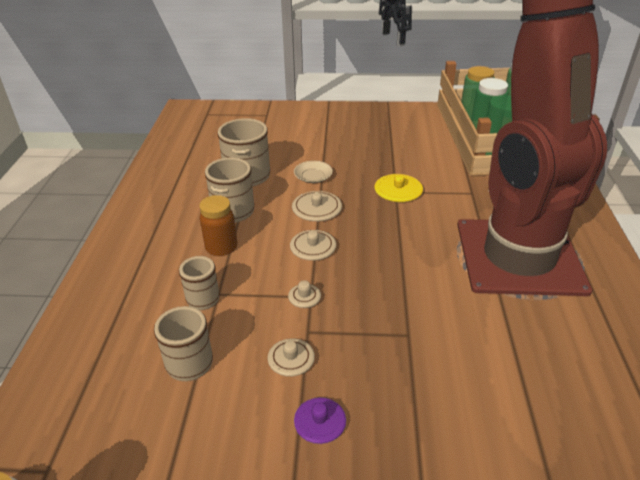

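The layout is clear. In the scene picture the far row, left to right, is biggest pot (142,300), large pot (230,300), jar (300,300), small pot (388,300) and medium pot (468,288). In the side picture the near row from the top is saucer (313,172), lids biggest (317,206), large (313,244), small (305,295) and medium (291,357). The yellow and purple lids are the look-alikes. Next I go above the pots with the wrist camera.

```bash
python3 -m handwheel '[[0.034,0.03,0.02,-0.04],[0.034,0.03,0.02,-0.04],[0.034,0.03,0.02,-0.04],[0.034,0.03,0.02,-0.04],[0.034,0.03,0.015,-0.04],[0.034,0.03,0.01,-0.04],[0.034,0.03,0.01,-0.04],[0.034,0.03,0.01,-0.04],[0.034,0.03,0,-0.04],[0.034,0.03,0,-0.04]]'
python3 -m handwheel '[[0,0,0,0],[0,0,0,0],[0,0,0,0]]'
python3 - <<'E'
from h import *
st=robot.get_state(); s=snapshot("wrist"); save(s,"w1")
print(st["tcp_pos"],st["ee_rot"]); print(np.array(s["tool_from_camera"]).round(3).tolist(), s["mtx"].tolist())
E
```

```text
time_s: 2.35
tcp_pos: [595.2, -297.2, 356.6]
ee_rot: [1.0, 0.0, 0.0, 0.0]
force: [1.3, -0.2, -0.0]
grip_width: 1.0
finger_force: 0.0
time_s: 2.72
tcp_pos: [593.3, -299.6, 356.5]
ee_rot: [1.0, -0.0, 0.0, 0.0]
force: [-0.2, -0.6, 1.0]
grip_width: 0.997
finger_force: 0.0
[ 593.31990885 -299.59372671  356.54669778] [ 9.99999946e-01 -7.79970875e-05  1.81113968e-06  3.20770176e-04]
[[0.001, -0.963, -0.269, 68.538], [1.0, 0.001, 0.0, 0.045], [0.0, -0.269, 0.963, -142.265], [0.0, 0.0, 0.0, 1.0]] [[400.3362671582687, 0.0, 321.2723376515013], [0.0, 400.3362671582687, 238.6752726236667], [0.0, 0.0, 1.0]]
```

View pics/w1.png

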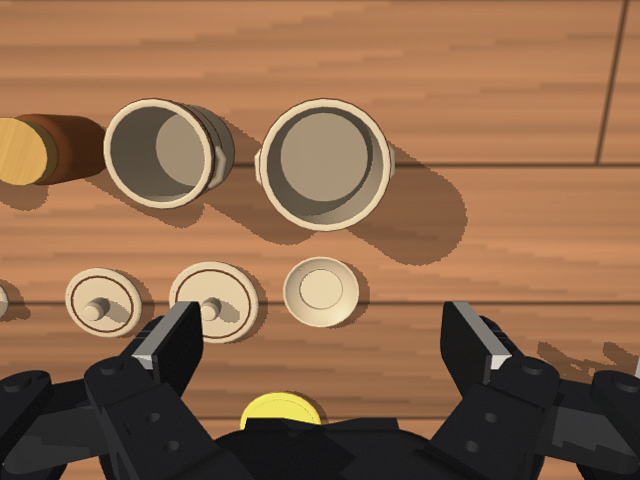

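The wrist picture shows the biggest pot's rim at (325,163), the large pot's at (160,153), the biggest lid at (213,302), the large lid at (103,302) and the saucer at (321,291). I'll fit each mask with the known silhouette.

```bash
cat >> h.py <<'E'
from scipy.spatial.transform import Rotation as Ro
from scipy.optimize import minimize
# circles (z, radius) whose hull is the silhouette
POT=dict(small=(66,85),medium=(84,100),large=(102,115),biggest=(120,130)); LID=dict(small=64,medium=82,large=100,biggest=118)
def circles(n,z0=0):
    k,s=n.split("_")
    if k=="pot": d,h=POT[s]; return [(0,d/2),(h,d/2)]
    return [(z0+9,LID[s]/2),(z0+15,LID[s]/2)]+[(z0+35,13),(z0+43,11)]
def wcam(st,s):
    T=np.eye(4); T[:3,:3]=Ro.from_quat(st["ee_rot"]).as_matrix(); T[:3,3]=st["tcp_pos"]
    M=np.linalg.inv(T@np.array(s["tool_from_camera"])); return M[:3,:3],M[:3,3]
A=np.linspace(0,2*np.pi,72,endpoint=False)
def render(n,xy,R,t,K,z0=0):
    P=np.vstack([np.c_[xy[0]+r*np.cos(A),xy[1]+r*np.sin(A),0*A+z] for z,r in circles(n,z0)])
    p=(R@P.T).T+t; p=(K@p.T).T; p=p[:,:2]/p[:,2:]
    return cv2.convexHull(p.astype(np.float32))[:,0]
def fit(mask,n,g,R,t,K,z0=0):
    S=4; M=cv2.resize(mask.astype(np.uint8),None,fx=S,fy=S,interpolation=cv2.INTER_NEAREST)
    M=cv2.morphologyEx(M,cv2.MORPH_OPEN,np.ones((25,25),np.uint8)) if "pot" in n else M
    def cost(xy):
        c=np.zeros_like(M); h=render(n,xy,R,t,K,z0)
        cv2.fillPoly(c,[np.round((h+.5)*S-.5).astype(np.int32)],1)
        return 1-(c&M).sum()/max(1,(c|M).sum())
    r=minimize(cost,g,method="Nelder-Mead",options=dict(initial_simplex=np.array(g)+[[0,0],[8,0],[0,8]],xatol=.1,fatol=1e-4))
    return r.x,1-r.fun
def measure(cam,names,guess,z0=0,img=None):
    st=robot.get_state(); s=snapshot(cam)
    R,t=wcam(st,s) if cam=="wrist" else (np.array(s["R"]),np.array(s["t"]))
    im=s["color"][:,:,::-1].copy(); out={}
    for n in names:
        g=guess[n]; h=render(n,g,R,t,s["mtx"],z0).mean(0); best=None
        for d in masks_of(cam,n):
            m=np.array(d["mask"]); ys,xs=np.nonzero(m)
            e=np.hypot(xs.mean()-h[0],ys.mean()-h[1])
            if best is None or e<best[0]: best=(e,m,d["conf"])
        if best is None or best[0]>40: print(n,"missed",best and best[0]); continue
        xy,iou=fit(best[1],n,g,R,t,s["mtx"],z0); out[n]=xy
        print(n,xy.round(1),"iou",round(iou,3),"conf",round(best[2],2))
        cv2.polylines(im,[np.round(render(n,xy,R,t,s["mtx"],z0)).astype(np.int32)],True,(0,255,0),1)
    if img: cv2.imwrite(f"pics/{img}.png",im)
    return out
G=dict(pot_small=(641,154),pot_medium=(637,314),pot_large=(633,-146),pot_biggest=(627,-302),lid_small=(444,143),lid_medium=(458,300),lid_large=(437,-12),lid_biggest=(434,-157))
E
python3 -c '
from h import *
measure("wrist",["pot_biggest","pot_large"],G,img="f1")'
python3 -m handwheel '[[0,0.044,0,0],[0,0.044,0,0],[0,0.044,0,0],[0,0.044,0,0],[0,0.044,0,0],[0,0,0,0],[0,0,0,0],[0,0,0,0]]'
python3 -c '
from h import *
measure("wrist",["pot_large","lid_biggest","lid_large"],G,img="f2")'
python3 -m handwheel '[[0,0.05,0,0],[0,0.05,0,0],[0,0.05,0,0],[0,0.05,0,0],[0,0.05,0,0],[0,0.06,0,0],[0,0,0,0],[0,0,0,0],[0,0,0,0]]'
python3 -c '
from h import *
measure("wrist",["pot_small","pot_medium","lid_small","lid_medium"],G,img="f3")
a=[cv2.imread(f"pics/f{i}.png") for i in (1,2,3)]
cv2.imwrite("pics/f.png",cv2.resize(np.vstack([a[1],a[2]]),(440,600)) )'
```

```text
pot_biggest missed None
pot_large missed None
time_s: 3.92
tcp_pos: [594.1, -79.8, 356.3]
ee_rot: [1.0, -0.0, -0.0, 0.0]
force: [-0.7, 0.0, -1.0]
grip_width: 1.004
finger_force: 0.0
pot_large [ 636.4 -144.4] iou 0.967 conf 0.79
lid_biggest [ 438.4 -156.9] iou 0.975 conf 0.68
lid_large [438.  -11.8] iou 0.947 conf 0.94
time_s: 5.25
tcp_pos: [594.8, 230.1, 356.4]
ee_rot: [1.0, -0.0, 0.0, 0.0]
force: [-0.8, -0.4, 0.3]
grip_width: 0.999
finger_force: 0.0
pot_small [645.2 154.5] iou 0.971 conf 0.86
pot_medium [635.4 313. ] iou 0.97 conf 0.76
lid_small [445.3 146.7] iou 0.923 conf 0.77
lid_medium [457.5 299.7] iou 0.957 conf 0.75
```

View pics/f.png

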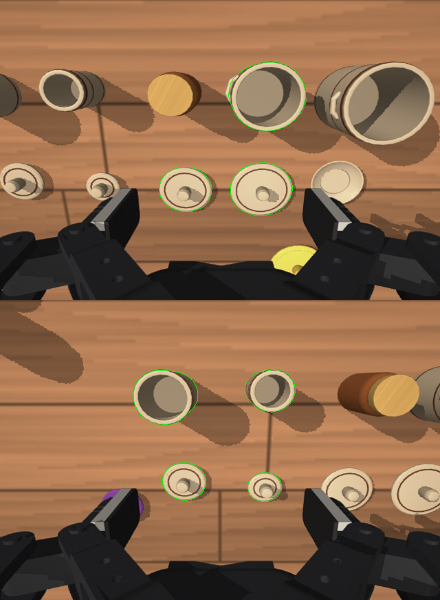

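The fits sit on the outlines in both pictures. I start with lid_medium and look closer on the way down.

```bash
python3 -m handwheel '[[-0.023,0.012,-0.033,0],[-0.023,0.012,-0.033,0],[-0.023,0.012,-0.033,0],[-0.023,0.012,-0.033,0],[-0.023,0.012,-0.033,0],[-0.023,0.009,-0.031,0],[0,0,0,0],[0,0,0,0],[0,0,0,0]]'
python3 -c '
from h import *
measure("wrist",["lid_medium"],G,img="c1"); print(robot.get_state()["tcp_pos"])'
```

```text
time_s: 6.62
tcp_pos: [457.6, 300.6, 161.4]
ee_rot: [1.0, 0.0, 0.001, -0.0]
force: [0.4, -0.1, -0.2]
grip_width: 1.001
finger_force: 0.0
lid_medium [456.7 299.5] iou 0.943 conf 0.58
[457.16622634 300.66861828 161.09925915]
```

View pics/c1.png

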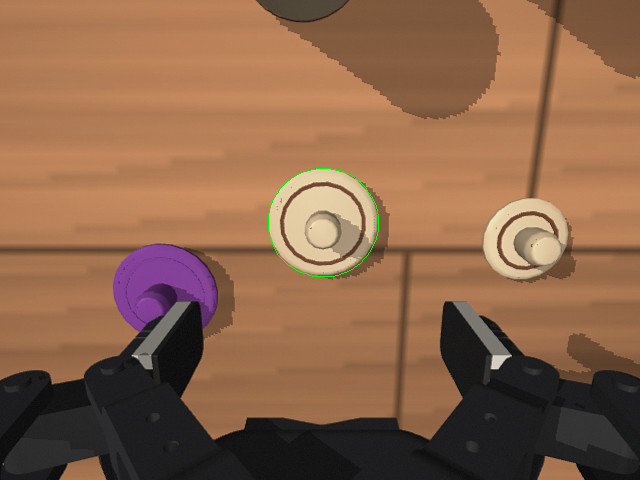

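The outline fits the medium lid at (323,222), with the purple look-alike clear of the fingers. Now descend and grip.

```bash
python3 -m handwheel '[[0,-0.001,-0.045,0],[0,0,-0.045,0],[0,0,-0.03,0],[0,0,-0.015,0],[0,0,-0.006,0],[0,0,0,0],[0,0,0,0]]'
python3 -m handwheel '[[0,0,0,0],[0,0,0,0],[0,0,0,0],[0,0,0,0],[0,0,0,0],[0,0,0,0]]' 0
```

```text
time_s: 7.6
tcp_pos: [456.9, 300.3, 20.4]
ee_rot: [1.0, 0.001, 0.001, -0.0]
force: [0.5, -0.1, -0.5]
grip_width: 1.0
finger_force: 0.0
time_s: 8.35
tcp_pos: [456.3, 300.0, 19.7]
ee_rot: [1.0, 0.001, 0.0, -0.0]
force: [-1.9, -1.1, 5.0]
grip_width: 0.271
finger_force: 58.9
```

Gripped at about 23 mm opening and 59 N. Next: lift, carry over the medium pot (178 mm in x, 13 mm in y), and check it there with the side and scene cameras.

```bash
python3 -m handwheel '[[0,0,0.015,0],[0,0,0.03,0],[0,0,0.045,0],[0,0,0.045,0],[0.02,0.003,0.015,0],[0.04,0.003,0,0],[0.045,0.003,0,0],[0.04,0.003,0,0],[0.023,0.001,0,0],[0.01,0,0,0]]'
python3 -m handwheel '[[0,0,-0.02,0],[0,0,-0.015,0],[0,0,0,0],[0,0,0,0],[0,0,0,0]]'
python3 - <<'E'
from h import *
print(robot.get_state()["tcp_pos"])
for c in ("side","scene"):
    measure(c,["pot_medium"],G,img="d"+c)
    g=dict(lid_medium=(634,313)); measure(c,["lid_medium"],g,z0=robot.get_state()["tcp_pos"][2]-20)
E
```

```text
time_s: 9.6
tcp_pos: [635.0, 312.4, 169.3]
ee_rot: [1.0, 0.0, -0.0, -0.0]
force: [-1.1, 0.4, -0.6]
grip_width: 0.266
finger_force: 59.1
time_s: 10.22
tcp_pos: [634.4, 313.1, 135.2]
ee_rot: [1.0, 0.001, 0.001, -0.0]
force: [0.3, 0.7, -1.6]
grip_width: 0.269
finger_force: 59.1
[634.35557566 313.0721834  135.17317267]
pot_medium [633.  313.5] iou 0.695 conf 0.92
lid_medium [632.4 313.3] iou 0.733 conf 0.97
pot_medium [633.5 315.2] iou 0.806 conf 0.6
lid_medium [637.7 312.1] iou 0.774 conf 0.84
```

View pics/dside.png

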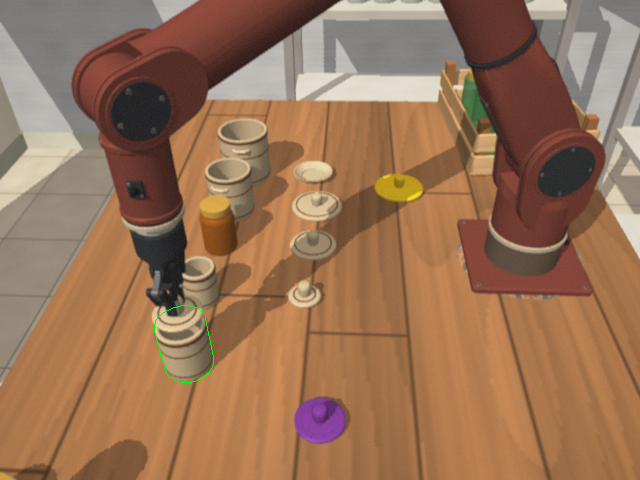

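The medium lid hangs centred over the medium pot at (180,312); both cameras show its offset within noise. Lower slowly and watch the force.

```bash
python3 -m handwheel '[[0.001,0,-0.008,0],[0,0,-0.006,0],[0,0,-0.002,0],[0,0,-0.002,0],[0,0,-0.002,0],[0,0,0,0]]'
python3 -m handwheel '[[0,0,-0.0015,0],[0,0,-0.001,0],[0,0,0,0],[0,0,0,0]]'
```

```text
time_s: 11.38
tcp_pos: [635.1, 312.8, 114.2]
ee_rot: [1.0, 0.001, -0.0, 0.0]
force: [0.2, -0.5, -1.0]
grip_width: 0.27
finger_force: 59.1
time_s: 11.88
tcp_pos: [635.2, 312.8, 111.9]
ee_rot: [1.0, 0.001, 0.0, -0.0]
force: [0.2, -0.1, -0.8]
grip_width: 0.273
finger_force: 59.1
```

```bash
python3 -m handwheel '[[0,0,-0.0007,0],[0,0,-0.0005,0],[0,0,0,0],[0,0,0,0]]'

```

```text
time_s: 12.38
tcp_pos: [635.2, 312.8, 110.8]
ee_rot: [1.0, 0.001, 0.0, -0.0]
force: [-1.3, -0.3, 1.9]
grip_width: 0.269
finger_force: 59.4
```

```bash
python3 -m handwheel '[[0,0,-0.0005,0],[0,0,0,0]]'; python3 -m handwheel '[[0,0,0,0],[0,0,0,0],[0,0,0,0],[0,0,0,0],[0,0,0.01,0],[0,0,0.04,0],[0,0,0.05,0],[-0.02,-0.01,0.05,0],[-0.05,-0.03,0.01,0]]' 1
python3 -m handwheel '[[-0.05,-0.03,0,0],[-0.05,-0.04,-0.02,0],[-0.018,-0.045,-0.05,0],[0,-0.011,-0.03,0],[0,0,-0.015,0],[0,0,0,0],[0,0,0,0],[0,0,0,0]]'
python3 - <<'E'
from h import *
measure("wrist",["lid_small"],dict(lid_small=(445.3,146.7)),img="c2"); print(robot.get_state()["tcp_pos"])
measure("side",["lid_medium","pot_medium"],dict(lid_medium=(635,313),pot_medium=(635,313)),z0=91)
E
```

```text
time_s: 12.62
tcp_pos: [635.3, 312.8, 110.8]
ee_rot: [1.0, 0.001, 0.0, -0.0]
force: [-2.1, -1.5, 4.9]
grip_width: 0.268
finger_force: 59.8
time_s: 13.75
tcp_pos: [566.4, 274.5, 274.5]
ee_rot: [1.0, 0.001, 0.003, -0.002]
force: [-0.4, 0.4, 1.0]
grip_width: 1.001
finger_force: 0.0
time_s: 14.75
tcp_pos: [453.1, 155.0, 162.6]
ee_rot: [1.0, 0.001, 0.001, -0.0]
force: [0.3, 0.8, -0.2]
grip_width: 1.004
finger_force: 0.0
lid_small [445.  146.4] iou 0.959 conf 0.79
[452.80671584 154.60389151 162.19606194]
lid_medium [633.6 313.1] iou 0.94 conf 0.81
pot_medium [634.1 310.6] iou 0.538 conf 0.76
```

View pics/c2.png

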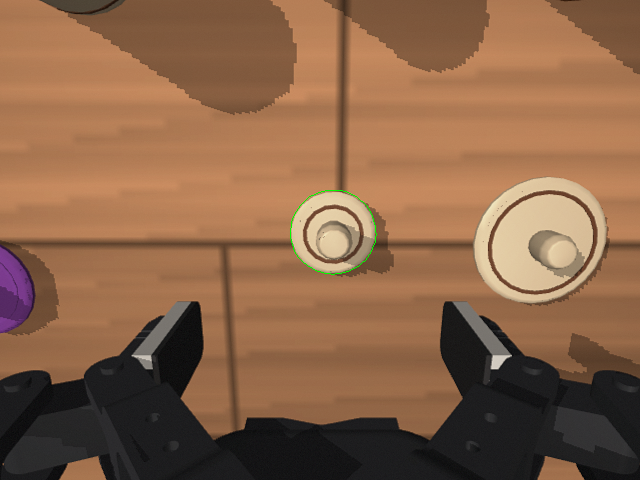

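The small lid is at (333,232) and its outline fits. The medium lid is confirmed seated from the side.

```bash
python3 -m handwheel '[[-0.008,-0.008,-0.045,0],[0,0,-0.045,0],[0,0,-0.03,0],[0,0,-0.016,0],[0,0,-0.006,0],[0,0,0,0],[0,0,0,0]]'
python3 -m handwheel '[[0,0,0,0],[0,0,0,0],[0,0,0,0],[0,0,0,0],[0,0,0,0],[0,0,0,0]]' 0
```

```text
time_s: 15.88
tcp_pos: [445.2, 146.4, 20.6]
ee_rot: [1.0, 0.001, 0.001, -0.0]
force: [-0.0, 0.2, -1.0]
grip_width: 1.003
finger_force: 0.0
time_s: 16.62
tcp_pos: [444.6, 146.2, 19.9]
ee_rot: [1.0, 0.001, 0.0, -0.0]
force: [-2.3, -0.5, 5.8]
grip_width: 0.267
finger_force: 58.8
```

```bash
python3 -m handwheel '[[0,0,0.015,0],[0,0,0.03,0],[0,0,0.045,0],[0,0,0.045,0],[0.04,0.002,0,0],[0.045,0.002,0,0],[0.045,0.002,0,0],[0.04,0.002,0,0],[0.02,0,0,0],[0.01,0,0,0]]'
python3 -m handwheel '[[0,0,-0.02,0],[0,0,-0.015,0],[0,0,-0.009,0],[0,0,0,0],[0,0,0,0],[0,0,0,0]]'
```

```text
time_s: 17.88
tcp_pos: [645.1, 154.0, 154.8]
ee_rot: [1.0, 0.001, -0.0, -0.0]
force: [-0.1, -1.0, -0.8]
grip_width: 0.272
finger_force: 59.1
time_s: 18.62
tcp_pos: [644.8, 154.3, 111.3]
ee_rot: [1.0, 0.001, 0.001, -0.0]
force: [-0.9, -0.6, -0.5]
grip_width: 0.27
finger_force: 59.1
```

```bash
python3 -m handwheel '[[0,0,-0.004,0],[0,0,-0.002,0],[0,0,-0.002,0],[0,0,-0.002,0],[0,0,-0.002,0],[0,0,-0.001,0],[0,0,0,0]]'
python3 -m handwheel '[[0,0,-0.001,0],[0,0,-0.0007,0],[0,0,-0.0005,0],[0,0,0,0],[0,0,0,0]]'
```

```text
time_s: 19.5
tcp_pos: [644.4, 154.1, 97.5]
ee_rot: [1.0, 0.001, -0.0, 0.0]
force: [-0.7, 0.6, 0.0]
grip_width: 0.271
finger_force: 59.1
time_s: 20.12
tcp_pos: [644.6, 154.2, 96.0]
ee_rot: [1.0, 0.001, 0.0, -0.0]
force: [-2.0, 0.1, 4.8]
grip_width: 0.272
finger_force: 59.7
```

```bash
python3 -m handwheel '[[0,0,0,0],[0,0,0,0],[0,0,0,0],[0,0,0,0],[0,0,0.01,0],[0,0,0.04,0],[0,0,0.05,0],[-0.02,-0.01,0.05,0],[-0.05,-0.03,0.01,0]]' 1
python3 -m handwheel '[[-0.05,-0.035,0,0],[-0.05,-0.035,0,0],[-0.036,-0.03,-0.035,0],[0,-0.026,-0.045,0],[0,0,-0.015,0],[0,0,0,0],[0,0,0,0],[0,0,0,0]]'
python3 - <<'E'
from h import *
st=robot.get_state(); print(st["tcp_pos"])
measure("wrist",["lid_large"],dict(lid_large=(438,-11.8)),img="c3")
measure("side",["lid_small"],dict(lid_small=(645,154)),z0=76)
E
```

```text
time_s: 21.25
tcp_pos: [576.0, 115.9, 259.8]
ee_rot: [1.0, 0.002, 0.003, -0.001]
force: [0.2, 0.8, 0.2]
grip_width: 0.998
finger_force: 0.0
time_s: 22.25
tcp_pos: [439.4, -11.2, 161.5]
ee_rot: [1.0, 0.001, 0.001, -0.0]
force: [-0.5, -0.3, 0.4]
grip_width: 0.998
finger_force: 0.0
[439.37525552 -11.18799322 161.53035457]
lid_large [437.7 -11.5] iou 0.97 conf 0.86
lid_small [642.2 154.3] iou 0.894 conf 0.7
```

View pics/c3.png

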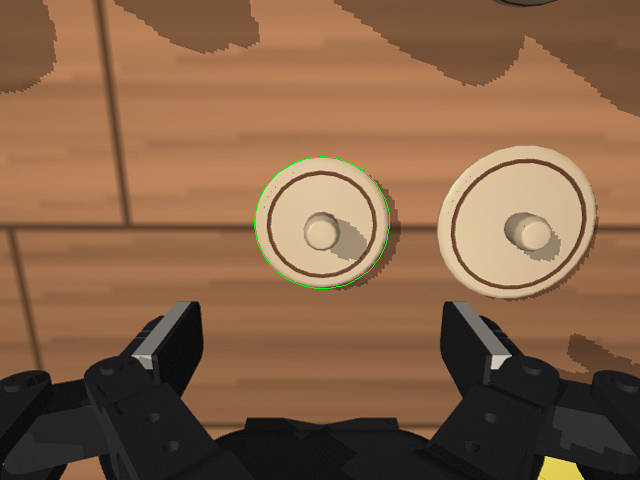

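The large lid at (322,223) is well fitted, and the neighbouring biggest lid is clear of the fingers.

```bash
python3 -m handwheel '[[-0.0015,0,-0.045,0],[0,0,-0.045,0],[0,0,-0.03,0],[0,0,-0.016,0],[0,0,-0.005,0],[0,0,0,0],[0,0,0,0]]'
python3 -m handwheel '[[0,0,0,0],[0,0,0,0],[0,0,0,0],[0,0,0,0],[0,0,0,0],[0,0,0,0]]' 0
```

```text
time_s: 23.32
tcp_pos: [437.8, -11.9, 20.4]
ee_rot: [1.0, 0.001, 0.001, 0.0]
force: [0.5, -0.3, -0.7]
grip_width: 1.002
finger_force: 0.0
time_s: 24.08
tcp_pos: [437.0, -11.9, 19.8]
ee_rot: [1.0, 0.001, 0.0, 0.0]
force: [-3.1, -0.2, 6.2]
grip_width: 0.27
finger_force: 58.6
```

```bash
python3 -m handwheel '[[0,0,0.015,0],[0,0,0.03,0],[0,0,0.045,0],[0,0,0.045,0],[0.03,-0.02,0.035,0],[0.04,-0.027,0,0],[0.045,-0.03,0,0],[0.045,-0.03,0,0],[0.03,-0.02,0,0],[0.0085,-0.0057,0,0]]'
python3 -m handwheel '[[0,0,-0.02,0],[0,0,-0.015,0],[0,0,-0.008,0],[0,0,0,0],[0,0,0,0],[0,0,0,0]]'
python3 -c '
from h import *
print(robot.get_state()["tcp_pos"])
measure("side",["lid_large"],dict(lid_large=(636,-144)),z0=robot.get_state()["tcp_pos"][2]-20,img="e1")'
```

```text
time_s: 25.32
tcp_pos: [636.1, -146.1, 189.1]
ee_rot: [1.0, 0.0, -0.0, -0.0]
force: [0.6, 0.3, -2.7]
grip_width: 0.268
finger_force: 59.4
time_s: 26.08
tcp_pos: [635.8, -144.6, 147.1]
ee_rot: [1.0, 0.001, 0.001, 0.0]
force: [0.3, 0.5, -1.6]
grip_width: 0.265
finger_force: 59.4
[ 635.75902359 -144.57534438  147.11955431]
lid_large [ 634.1 -142.8] iou 0.798 conf 0.82
```

```bash
python3 -m handwheel '[[0.0005,0,-0.005,0],[0,0,-0.004,0],[0,0,-0.002,0],[0,0,-0.002,0],[0,0,-0.002,0],[0,0,-0.002,0],[0,0,-0.001,0],[0,0,0,0]]'
python3 -m handwheel '[[0,0,-0.001,0],[0,0,-0.001,0],[0,0,-0.0005,0],[0,0,0,0],[0,0,0,0]]'
```

```text
time_s: 27.18
tcp_pos: [635.9, -144.6, 128.3]
ee_rot: [1.0, 0.001, -0.0, -0.0]
force: [-0.5, -0.4, -2.7]
grip_width: 0.269
finger_force: 59.4
time_s: 27.8
tcp_pos: [635.9, -144.6, 126.0]
ee_rot: [1.0, 0.001, 0.0, 0.0]
force: [-0.9, 0.6, -1.6]
grip_width: 0.271
finger_force: 59.5
```

```bash
python3 -m handwheel '[[0,0,-0.0005,0],[0,0,-0.0003,0],[0,0,0,0],[0,0,0,0]]'
```

```text
time_s: 28.3
tcp_pos: [636.0, -144.6, 125.9]
ee_rot: [1.0, 0.001, 0.0, 0.0]
force: [-4.2, -0.1, 6.0]
grip_width: 0.267
finger_force: 60.2
```

```bash
python3 -m handwheel '[[0,0,0,0],[0,0,0,0],[0,0,0,0],[0,0,0,0],[0,0,0.01,0],[0,0,0.04,0],[0,0,0.05,0],[-0.01,-0.03,0.05,0],[-0.01,-0.03,0.04,0],[-0.02,-0.03,0.04,0]]' 1
python3 -m handwheel '[[0,0,0,0],[0,0,0,0],[0,0,0,0]]'
python3 - <<'E'
from h import *
G.update(pot_biggest=(627,-302),lid_biggest=(438.4,-157))
measure("wrist",["pot_biggest","lid_biggest"],G,img="g1")
measure("wrist",["lid_large"],dict(lid_large=(636,-144)),z0=106)
E
```

```text
time_s: 29.55
tcp_pos: [595.6, -235.1, 357.3]
ee_rot: [1.0, 0.001, 0.001, 0.0]
force: [0.8, -0.2, -0.5]
grip_width: 1.001
finger_force: 0.0
time_s: 29.92
tcp_pos: [596.1, -233.2, 353.9]
ee_rot: [1.0, 0.002, -0.001, -0.001]
force: [0.2, -0.4, -0.7]
grip_width: 0.999
finger_force: 0.0
pot_biggest [ 626.5 -302.4] iou 0.97 conf 0.82
lid_biggest [ 438.5 -157.7] iou 0.971 conf 0.86
lid_large [ 636.7 -145.4] iou 0.979 conf 0.89
```

View pics/g1.png

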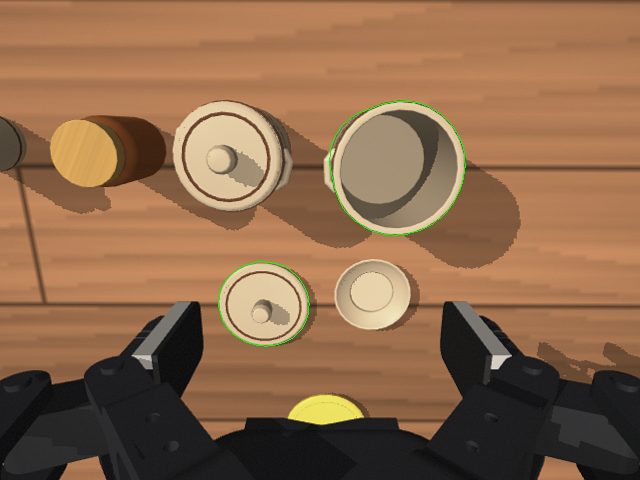

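The large lid sits on its pot at (230,158). The biggest pot's rim at (398,168) and the biggest lid at (265,303) are well fitted. Now the last lid.

```bash
python3 -m handwheel '[[-0.04,0.02,-0.03,0],[-0.04,0.02,-0.03,0],[-0.04,0.02,-0.035,0],[-0.03,0.012,-0.045,0],[-0.0075,0.0035,-0.05,0],[0,0,-0.05,0],[0,0,-0.04,0],[0,0,-0.014,0],[0,0,0,0],[0,0,0,0]]'
python3 -m handwheel '[[0,0,0,0]]'
```

```text
time_s: 31.42
tcp_pos: [439.7, -159.4, 62.7]
ee_rot: [1.0, 0.001, 0.001, 0.0]
force: [-0.0, 0.1, -1.0]
grip_width: 0.997
finger_force: 0.0
time_s: 31.55
tcp_pos: [439.4, -159.4, 62.5]
ee_rot: [1.0, 0.001, 0.001, 0.0]
force: [-0.0, 0.0, 1.0]
grip_width: 1.0
finger_force: 0.0
```

```bash
python3 -m handwheel '[[-0.001,0.002,-0.02,0],[0,0,-0.015,0],[0,0,-0.007,0],[0,0,0,0],[0,0,0,0]]'
python3 -m handwheel '[[0,0,0,0],[0,0,0,0],[0,0,0,0],[0,0,0,0],[0,0,0,0],[0,0,0,0]]' 0
```

```text
time_s: 32.17
tcp_pos: [437.8, -157.2, 19.5]
ee_rot: [1.0, 0.001, 0.0, 0.0]
force: [0.2, -0.4, 0.5]
grip_width: 0.999
finger_force: 0.0
time_s: 32.92
tcp_pos: [437.6, -157.1, 19.5]
ee_rot: [1.0, 0.001, 0.0, 0.0]
force: [-1.9, 0.2, 6.3]
grip_width: 0.271
finger_force: 58.7
```

```bash
python3 -m handwheel '[[0,0,0.015,0],[0,0,0.03,0],[0,0,0.045,0],[0,0,0.045,0],[0.03,-0.023,0.05,0],[0.04,-0.031,0,0],[0.045,-0.035,0,0],[0.045,-0.035,0,0],[0.02,-0.015,0,0],[0.008,-0.006,0,0]]'
python3 -m handwheel '[[0,0,-0.02,0],[0,0,-0.015,0],[0,0,-0.008,0],[0,0,0,0],[0,0,0,0],[0,0,0,0]]'
```

```text
time_s: 34.17
tcp_pos: [625.6, -302.6, 203.6]
ee_rot: [1.0, 0.001, -0.0, -0.0]
force: [0.5, 0.5, -2.4]
grip_width: 0.264
finger_force: 59.4
time_s: 34.92
tcp_pos: [625.6, -302.1, 161.7]
ee_rot: [1.0, 0.001, 0.001, 0.0]
force: [0.5, -0.5, -1.9]
grip_width: 0.268
finger_force: 59.4
```

Target TCP is 140.5 when seated, so I lower to about 143 first.

```bash
python3 -m handwheel '[[0.0005,0,-0.005,0],[0,0,-0.004,0],[0,0,-0.002,0],[0,0,-0.002,0],[0,0,-0.002,0],[0,0,-0.002,0],[0,0,-0.001,0],[0,0,0,0]]'
python3 -m handwheel '[[0,0,-0.001,0],[0,0,-0.001,0],[0,0,-0.0005,0],[0,0,0,0],[0,0,0,0]]'
```

```text
time_s: 35.92
tcp_pos: [625.8, -302.0, 142.9]
ee_rot: [1.0, 0.001, -0.0, -0.0]
force: [0.1, 0.7, -2.0]
grip_width: 0.27
finger_force: 59.4
time_s: 36.55
tcp_pos: [625.8, -302.0, 140.7]
ee_rot: [1.0, 0.001, 0.0, 0.0]
force: [-1.5, 1.2, 0.7]
grip_width: 0.27
finger_force: 59.7
```

```bash
python3 -m handwheel '[[0,0,-0.0005,0],[0,0,0,0],[0,0,0,0]]'
python3 -m handwheel '[[0,0,0,0],[0,0,0,0],[0,0,0,0],[0,0,0,0],[0,0,0.01,0],[0,0,0.04,0],[0,0,0.05,0],[-0.01,0.06,0.05,0],[-0.01,0.06,0.04,0],[-0.01,0.06,0.04,0]]' 1
python3 -m handwheel '[[0,0.06,0.03,0],[0,0.06,0.03,0],[0,0,0,0],[0,0,0,0],[0,0,0,0]]'
python3 - <<'E'
from h import *
L=dict(lid_small=(645,154.5),lid_medium=(635.4,313),lid_large=(636.4,-144.4),lid_biggest=(626.5,-302.4)); Z=dict(small=76,medium=91,large=106,biggest=121)
for c in ("wrist","side"):
    for n in L: measure(c,[n],L,z0=Z[n[4:]])
s=snapshot("wrist"); t=snapshot("side"); u=snapshot("scene")
cv2.imwrite("pics/end.png",cv2.resize(np.vstack([t["color"][100:400,100:420],u["color"][230:350,80:520][:,:320]]),None,fx=1.4,fy=1.4)[:,:,::-1]); save(s,"endw"); print(robot.get_state()["tcp_pos"])
E
```

```text
time_s: 36.92
tcp_pos: [625.9, -302.0, 140.6]
ee_rot: [1.0, 0.001, 0.0, 0.0]
force: [-4.3, 1.6, 4.3]
grip_width: 0.271
finger_force: 60.2
time_s: 38.17
tcp_pos: [600.3, -149.8, 350.5]
ee_rot: [1.0, 0.001, 0.001, 0.0]
force: [1.0, -0.2, 0.1]
grip_width: 1.0
finger_force: 0.0
time_s: 38.8
tcp_pos: [600.5, -41.2, 403.7]
ee_rot: [1.0, -0.0, -0.001, 0.0]
force: [-0.2, -0.8, 0.3]
grip_width: 1.0
finger_force: 0.0
lid_small [644.6 152.8] iou 0.92 conf 0.76
lid_medium [635.8 312.7] iou 0.981 conf 0.76
lid_large [ 636.7 -144.2] iou 0.972 conf 0.87
lid_biggest [ 625.9 -301. ] iou 0.96 conf 0.69
lid_small [642.  155.1] iou 0.88 conf 0.9
lid_medium [633.1 313.1] iou 0.932 conf 0.68
lid_large [ 633.9 -142.5] iou 0.941 conf 0.58
lid_biggest [ 622.8 -302.4] iou 0.851 conf 0.63
[600.7357129  -39.56216    404.22638265]
```

View pics/endw.png

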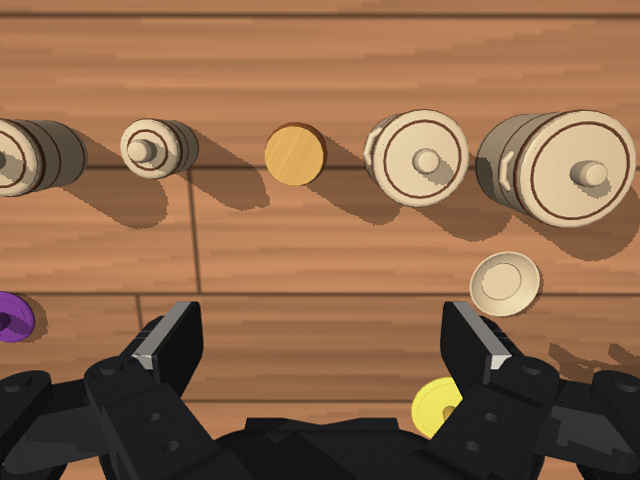

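View pics/end.png

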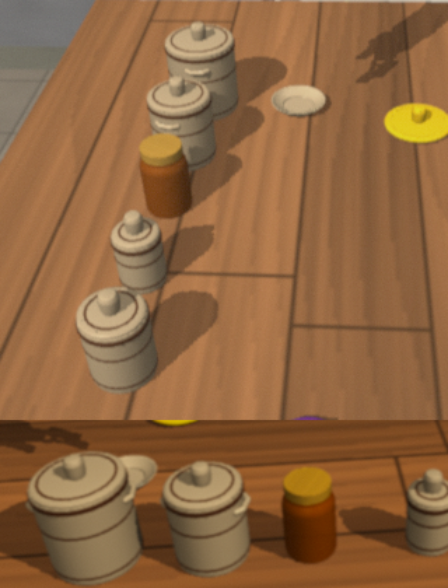

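All four lids sit level on their pots: biggest at (200,45), large (178,98), small (136,238) and medium (113,315) in the side crop. The jar, saucer and both look-alikes have not been moved, and the gripper is clear.

```bash
python3 -c '
from plant import robot
print(robot.hand_in())'
```

```text
the job is handed in; nothing more can be done
None
```

I put all four lids on their own pots and handed the job in at about 39 s. The last pictures show each lid level and fully down, with the jar, saucer and look-alikes not moved; the hand-in did not report a verdict.

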